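# Third hand: press a carrier bracket against the sprung stop of a microscope jig

## Robot

A 6-joint arm with a two-finger parallel gripper is mounted at the origin on the work surface. World frame = base frame: x ahead of the robot, y to its left, z up, the work surface at z = 0. Lengths are in m, angles in degrees, forces in N, time in s.
With the tool pointing down it reaches from about 0.275 to 0.85 m from the base axis. Payload 19 kg.
Tool frame: the origin (TCP) lies where the fingers leave the gripper's body, on its centre line; the fingertips stand 73 mm ahead of it and the grasp point (between the pads) lies 54 mm ahead of it (manip.tcp_to_tips is the distance from the TCP to the fingertips, in m); x points along the fingers, z is the direction in which the jaws open and shut, and the axes are right-handed (so a half turn about x gives the same grasp; the last joint's range is limited). The gripper opens to 85 mm and grips with 20 to 120 N. Pads are 22 mm wide; open, the fingers measure 114 mm over their backs; the gripper's body (76 mm by 85 mm) begins 54 mm behind the grasp point. The pads swing forward as they close: fully open they stand 13 mm farther back than shut.
Start: joints at [-73.625, 8.623, 82.357, -0, 89.026, -7.678], TCP at [0.234, -0.525, 0.304] pointing down, gripper open.
Joint ranges: [-160.23, 160.23], [-39.13, 120.54], [6.94, 153.29], [-79.49, 259.48], [9.18, 160.14], [-161.06, 161.06]. Speed limits (degrees/s): [108.29, 108.29, 127.2, 172.46, 172.46, 172.46].

## Interface

Orientations are given as [roll, pitch, yaw] about the fixed x, y, z axes, in that order (R = Rz(yaw) Ry(pitch) Rx(roll)).
In Python, from bench import manip, imaging gives the robot as it stands.
- The arm moves only by the tool play_rows, never from a script. Its argument "moves" is a list of rows, each a list of 3 entries, a list of its own where there are three numbers: the shift along the tool's x, y, z in units of 50 mm (1.0 is 50 mm), then the turn, a rotation vector about the tool's x, y, z in degrees, then the opening in per cent of the stroke, from 0 (shut) to 100 (fully open). A call has 1 to 8 rows; each row is the pose to reach, as a shift and turn from the pose commanded when the call began, along the tool's axes at that moment; what a row does not reach only later rows make up. A row lasts 1/8 s, in which the tool goes at most 62.5 mm and 10.7 degrees, less where a joint would pass 70% of its speed; a pose out of reach is approached as far as the arm can. A call with a gripper value outside its range is refused whole. The fingers move at their own pace and stop on an object; "force" is the grip in N (left out, the last holds). Time passes only in rows, so rows that repeat a pose let the fingers close. It gives the time, the measured TCP pose, the force and the opening at its end, in the units of the state.
- manip.get_obs(): the state, without advancing time (a new reading comes with each control period).
- imaging.camera(name): name is "scene" or "top" or "wrist"; returns the picture (480x640x3 uint8, blue, green, red); there is no depth.
- imaging.camera_params(name): a dict with "fx", "fy", "cx", "cy" (pixels), "extrinsics" (4x4, takes a point from camera to world coordinates); the wrist camera has in their place "hand_eye" (4x4, takes a point from camera to tool coordinates, whose origin is the TCP and whose axes are the tool frame's). Camera axes: x right, y up, looking along -z (the intrinsics and any distortion apply to the point x, -y, -z); pixel columns grow to the right and rows downward; lengths in m; the calibration is good to about 2 mm. A picture is of the moment at which its call begins: read the wrist's pose just before it. camera_params takes no time and is no camera call.
- manip.finish_job(): hands the job in, once; it reports no verdict.
The state is a dict: "time_s": time; "joint_pos": joint angles; "joint_vel": joint speeds; "effort": joint torques, N m; "position": TCP position; "tcp_rot": TCP orientation; "force": force on the tool from outside, world axes, zero at the start; "moment": the same for the moment, N m; "finger_gap": opening from 0.0 (shut) to 1.0 (fully open).
Only numpy, scipy, OpenCV 4.12 (cv2) and the standard library are available. Lean on these libraries where they do the work, as an engineer would, in place of code of your own. Each camera call takes 0.05 s, during which the arm holds its last target.

## Task

Lift the aluminium bracket up and off its hook and press it, upright, centred and flat, against the two blue pads of the microscope jig, so that its screw holes face the brass threads. Push the sprung stop back until its red pointer is in the green zone (about 8 N), never to its end, and keep that push steady for over two seconds so that a colleague can drive the screws. Finish still gripping and pressing it, without ever letting go or setting it down; leave the objective, screwdriver and oil bottle where they are.

Things in the scene. Friction and masses are not known exactly. Their poses are not given: they have to be found in the camera images.
- bracket: Cross-shaped aluminium bracket, plate 8 mm thick, 0.34-0.53 kg. Origin: crossbar centre, mid-thickness; z up, x normal to the plate, y along the crossbar. Crossbar 130 wide, 24 high, dark 15 mm screw holes at y = +-51. Stem 34 wide, top at z = +20: grip it across its 8 mm from above at the origin. Steel block 30x46x28 at its foot, z -108 to -80. The +x face goes on the stop; at first it faces the stand's post.
- bracket_hole (a point): Middle of the top edge of the bracket's hanging hole (20 wide, 34 high below this point, along x), 46 mm below the bracket's origin; the peg passes through and carries it here. Axes as the bracket's.
- stand: Fixed hook stand. Origin: centre of the underside of its grey base, 120 (x) by 110 by 14; z up. Post of 16 mm at x = +45, 150 high; from its top an 8 mm round peg runs along -x, upper side at height 150, to an upturned tip. The bracket hangs near x = 0. To free it raise it 12 to 24 mm, then draw it along the stand's -x by 60 mm or more.
- peg_tip (a point): End of the upturned peg tip, in the stand's frame at x = -44, y = 0, height 156 mm (its round end reaches 160, the highest point of the stand); axes as the stand's.
- fixture: Fixed jig. Origin: on the bench below the front faces of the pads at rest; x = pressing direction, into the jig; z up. Black base 14 high, x -70 to +144, y +-85. Cream rear wall from x = +124, 157 high; cheeks from x = +53, 125 high. Scale strip at y +88 to +112, x -10 to +60, height 152: by stop travel white to 12 mm, green 12 to 28, orange beyond.
- stop (a joint): Travel of the sprung stop in m, 0 at rest, growing as it is pushed along the jig's +x; end at 0.042. Spring 400 N/m without preload (8 N at 20 mm), so green, 0.012 to 0.028, is about 5 to 11 N. Returns if released. Its red pointer runs over the scale strip.
- stop_face (a point): Point on the moving stop: midway between the blue pads, in the plane of their front faces, height 145 mm; axes as the jig's. Pads 26 wide, 34 high, 12 deep at y = +-52, a small brass thread in each face. The gap between them, 78 wide, is free for 56 mm behind the faces: room for a finger and the bracket's block.
- objective: Bystander: black microscope objective standing upright, 30 mm diameter, 48 high, on the bench near the jig. Origin: centre of its underside.
- screwdriver: Bystander: screwdriver 150 mm long lying on the bench in front of the jig (robot side), about 30 mm high at most. Origin: under its middle; x along it.
- oil: Bystander: small amber bottle, 28 mm diameter, 60 high, standing beyond the hook stand. Origin: centre of its underside.
There are look-alikes about, which are no part of the job. Of the things shaped like the bracket, the aluminium one is meant. Of the things shaped like the stand, the grey one is meant.

How it is judged (in metres and radians):
On the way, in this order (a step that is already met when the one before it is completed fails the run):
1. the bracket is off the hook: gripped, clear of the stand and drawn out past the peg's tip (contact force between the fingers and bracket above 3 N and x of bracket in the frame of stand below -0.056 m and contact force between bracket and stand below 0.05 N and height (world z) of bracket above 0.12 m), for 0.1 s.
2. the bracket is pressed on the stop, in place, with 4 to 12 N for 1.5 s (contact force between the fingers and bracket above 3 N and contact force between bracket and stop between 4 and 12 N and y of bracket in the frame of stop_face between -0.008 and 0.008 m and z of bracket in the frame of stop_face between -0.008 and 0.008 m and angle between the x axis of bracket and the x axis of stop_face, either way round below 0.06 rad and angle between bracket's own z axis and vertical below 0.1 rad), for 1.5 s.
At the end, for the whole second after the job is handed in: Still gripped and at rest, the bracket presses the stop with 4 to 12 N (about 10 to 30 mm of travel); crossbar centre within 8 mm of the pads' centre sideways and in height, face within 0.06 rad of the pads', upright within 0.1 rad, clear of the stand (all of step 2 and linear speed of bracket below 0.02 m/s and contact force between bracket and stand below 0.05 N); the arm keeps its last pose, push and grip.
It fails at once if the stop is driven to its end (value of joint stop above 0.04 m).
It fails at once if a bystander is moved by more than 20 mm or tipped (distance of any of objective, screwdriver, oil from where it was at the start of the episode above 0.02 m or angle between any of objective, oil's own z axis and vertical above 0.5 rad).
It fails at once if the bracket is dropped onto the bench (height (world z) of bracket below 0.11 m).
It also fails if it takes over 54 s, if anything falls off the work surface, if the arm or the gripper's body presses on something with over 40 N, if the wrist force passes 120 N, or if a joint passes its speed limit or range.

## Working session

There is one attempt and no reset: what is moved stays moved. The work goes in short steps, Python scripts to look and compute and a tool call to move; the robot and the scene stay as the last step left them, time stands still between calls to the robot, and variables do not carry over. Pictures are saved under pics/ and viewed, and the job is handed in when it is done.

Besides the shell and the picture viewer there is one more tool, called after "Call:" as name(argument=value, ...), one argument or row to a line, values as JSON. play_rows: Moves the arm, as the interface text tells. Its arguments: {"type":"object","properties":{"moves":{"type":"array","items":{"type":"array"}},"force":{"type":"number"}},"required":["moves"]}

```bash
ls; mkdir -p pics; python3 - <<'E'
from bench import manip, imaging
import cv2, numpy as np
np.set_printoptions(precision=4,suppress=True)
print(manip.get_obs()); print(manip.tcp_to_tips)
for n in ("scene","top","wrist"):
    cv2.imwrite(f"pics/{n}0.png",imaging.camera(n)); print(n,imaging.camera_params(n))
E
```

```text
pics
{'time_s': 0.0, 'joint_pos': array([-73.6243,   8.6496,  82.3936,   0.0018,  89.0261,  -7.677 ]), 'joint_vel': array([-0.0155, -0.0051,  0.0195, -0.0103,  0.0918,  0.0464]), 'effort': array([  0.0006, -71.3043, -57.0874,  -0.0004,   0.0084,  -0.0002]), 'position': array([ 0.2343, -0.5249,  0.3033]), 'tcp_rot': array([170.8207,  89.9307, 104.8733]), 'force': array([-0.7139,  0.0648,  0.6625]), 'moment': array([-0.0061, -0.0062,  0.0315]), 'finger_gap': 1.002354846271562}
0.0726
scene {'fx': 571.1328465285912, 'fy': 571.1328465285912, 'cx': 316.7005995564235, 'cy': 242.1124540002233, 'extrinsics': array([[-0.163 , -0.599 ,  0.784 ,  1.4638],
       [ 0.9865, -0.089 ,  0.1372,  0.1251],
       [-0.0124,  0.7958,  0.6054,  0.853 ],
       [ 0.    ,  0.    ,  0.    ,  1.    ]])}
top {'fx': 534.2703925812243, 'fy': 534.2703925812243, 'cx': 311.7094278677327, 'cy': 240.62653442522634, 'extrinsics': array([[ 0.0002,  0.9836, -0.1806,  0.3408],
       [-0.9995, -0.0055, -0.0309, -0.0357],
       [-0.0314,  0.1805,  0.9831,  1.1983],
       [ 0.    ,  0.    ,  0.    ,  1.    ]])}
wrist {'fx': 420.0709664257583, 'fy': 420.0709664257583, 'cx': 316.3983706109897, 'cy': 231.95765596630625, 'hand_eye': array([[-0.0003,  0.3087, -0.9512, -0.0708],
       [-0.0006,  0.9512,  0.3087,  0.08  ],
       [ 1.    ,  0.0006, -0.0001, -0.0002],
       [ 0.    ,  0.    ,  0.    ,  1.    ]])}
```

View pics/scene0.png

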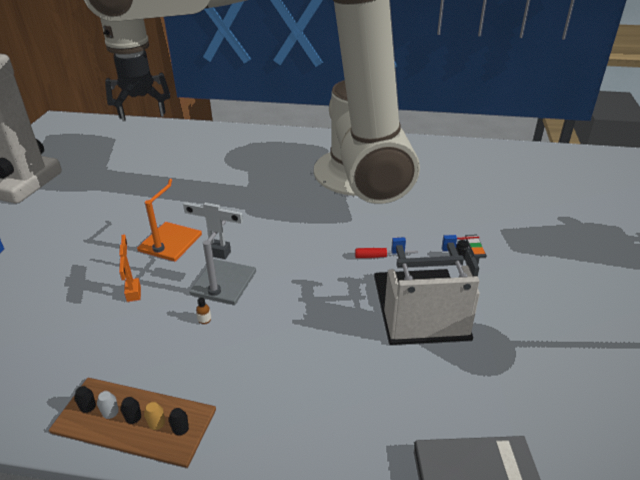

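View pics/top0.png

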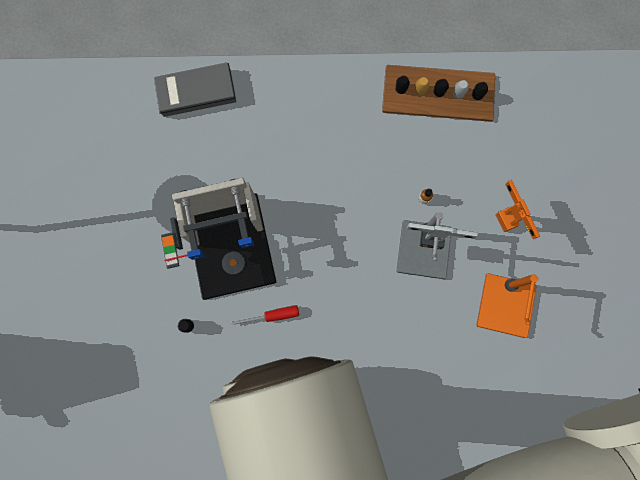

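View pics/wrist0.png

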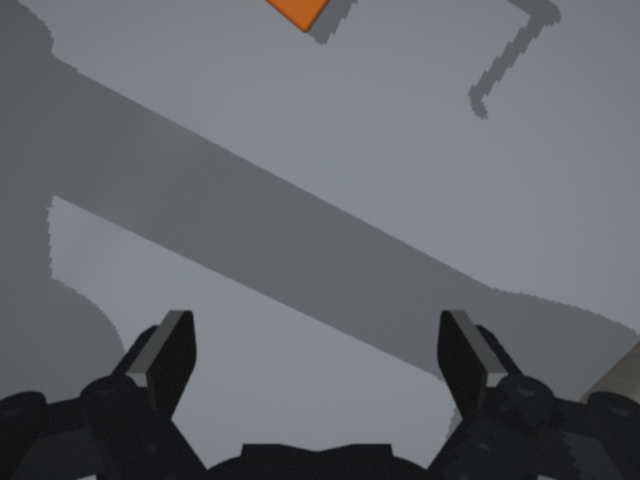

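```bash
python3 - <<'E'
import cv2
t=cv2.imread('pics/top0.png'); s=cv2.imread('pics/scene0.png')
def c(im,x0,y0,w,h,f,n): cv2.imwrite('pics/'+n,cv2.resize(im[y0:y0+h,x0:x0+w],None,fx=f,fy=f,interpolation=cv2.INTER_CUBIC))
c(t,385,180,110,110,5,'c_t_stand.png'); c(t,150,170,140,140,4,'c_t_jig.png')
c(s,175,190,90,115,5,'c_s_stand.png'); c(s,345,220,150,130,5,'c_s_jig.png')
E
```

```text
(no output)
```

View pics/c_t_stand.png

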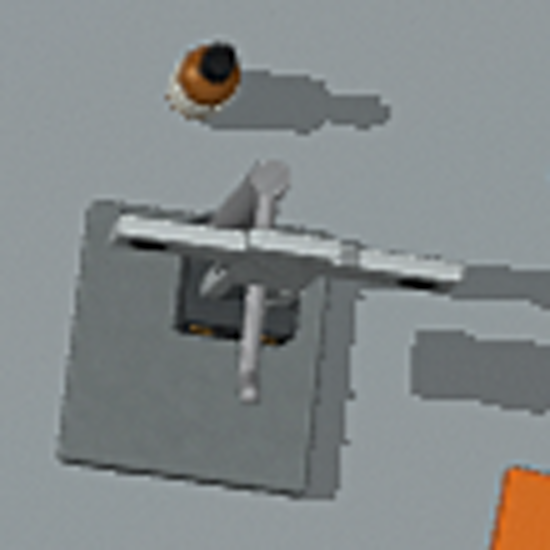

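View pics/c_t_jig.png

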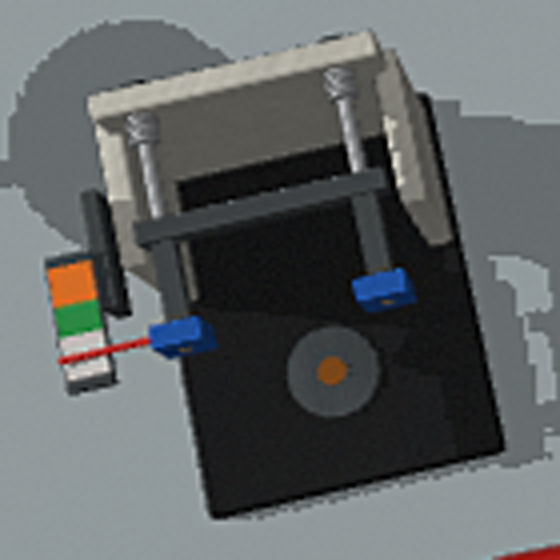

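View pics/c_s_stand.png

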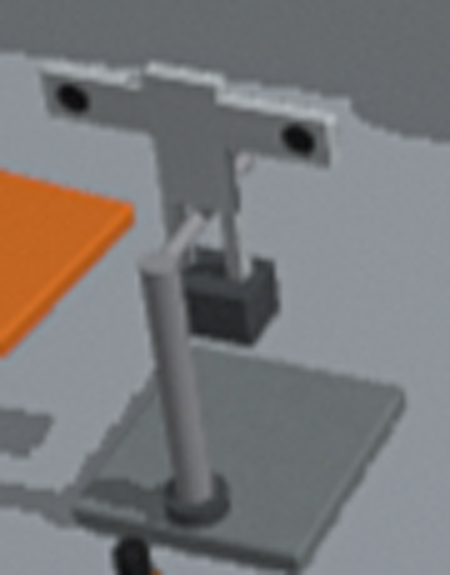

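View pics/c_s_jig.png

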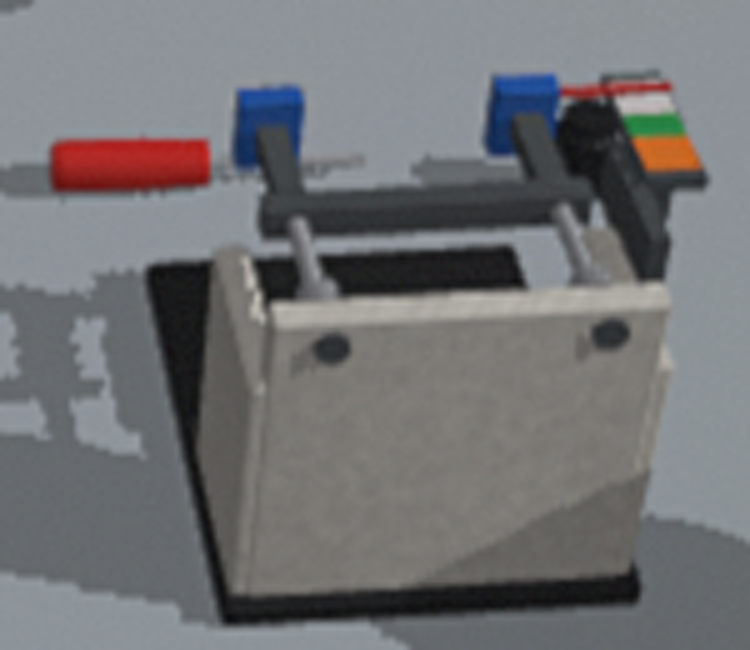

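```bash
cat > h.py <<'E'
import numpy as np, cv2
from scipy.optimize import least_squares
from scipy.spatial.transform import Rotation as R
np.set_printoptions(precision=4,suppress=True)
from bench import manip, imaging
def P(name,obs=None):
    p=imaging.camera_params(name)
    E=p['extrinsics'] if name!='wrist' else T_tcp(obs)@p['hand_eye']
    return (p['fx'],p['fy'],p['cx'],p['cy'],E)
def T_tcp(o):
    T=np.eye(4);T[:3,:3]=R.from_euler('xyz',o['tcp_rot'],degrees=True).as_matrix();T[:3,3]=o['position'];return T
def proj(c,X):
    fx,fy,cx,cy,E=c
    Xc=(np.atleast_2d(X)-E[:3,3])@E[:3,:3]
    return np.c_[cx+fx*Xc[:,0]/-Xc[:,2], cy-fy*Xc[:,1]/-Xc[:,2]]
def pose(q):
    # x,y,z,yaw,(roll,pitch)
    a=np.zeros(6);a[:len(q)]=q
    return a[:3],(R.from_euler('z',a[3])*R.from_euler('xyz',[a[4],a[5],0]))
def fit(obs,q0,fixz=None,tilt=False):
    # obs list (cam,[xyz mm],[u,v])
    def full(q): return np.r_[q[:2],fixz,q[2:]] if fixz is not None else q
    def f(q):
        t,r=pose(full(q)); out=[]
        for c,x,uv in obs: out.append(proj(c,r.apply(np.array(x)/1000.)+t)[0]-uv)
        return np.ravel(out)
    s=least_squares(f,q0,loss='soft_l1',f_scale=1.0)
    return full(s.x),f(s.x).reshape(-1,2)
E
cat > fit0.py <<'E'
from h import *
t,s=P('top'),P('scene')
ct=lambda x,y:np.array([385+x/5-.4,180+y/5-.4]); cs=lambda x,y:np.array([175+x/5-.4,190+y/5-.4])
jt=lambda x,y:np.array([150+x/4-.4,170+y/4-.4]); js=lambda x,y:np.array([345+x/5-.4,220+y/5-.4])
st=[(t,(60,55,14),ct(90,202)),(t,(-60,55,14),ct(60,460)),(t,(-60,-55,14),ct(305,493)),(t,(-44,0,158),ct(248,388)),(t,(45,0,150),ct(272,172)),
(s,(-60,-55,14),cs(190,350)),(s,(-60,55,14),cs(403,390)),(s,(60,55,14),cs(300,558)),(s,(60,-55,14),cs(78,506)),(s,(45,0,150),cs(160,260))]
q,r=fit(st,[.33,-.25,0],0.);print('stand',q,np.degrees(q[3]));print(r)
b=[(s,(4,-51,0),cs(73,98)),(s,(4,51,0),cs(299,139)),(s,(4,-65,12),cs(42,75)),(s,(4,65,12),cs(332,118)),(s,(4,-65,-12),cs(50,117)),(s,(4,65,-12),cs(328,164)),
(s,(4,-17,20),cs(148,72)),(s,(4,17,20),cs(216,86)),
(t,(-4,65,12),ct(114,237)),(t,(4,65,12),ct(120,215)),(t,(4,-65,12),ct(464,266)),(t,(-4,-65,12),ct(461,284)),(t,(-4,17,20),ct(248,248)),(t,(4,-17,20),ct(343,240))]
q,r=fit(b,[.36,-.27,.21,-.1]);print('br',q,np.degrees(q[3]));print(r)
q,r=fit(b,[.36,-.27,.21,-.1,0,0]);print('br6',q,np.degrees(q[3:]))
j=[(t,(-70,85,14),jt(213,517)),(t,(-70,-85,14),jt(504,450)),(t,(144,-85,14),jt(430,97)),(t,(0,52,145),jt(185,350)),(t,(0,-52,145),jt(390,301)),
(s,(0,-65,162),js(238,92)),(s,(0,-39,162),js(300,88)),(s,(12,-65,162),js(236,106)),(s,(12,-39,162),js(304,101)),
(s,(0,39,162),js(494,78)),(s,(0,65,162),js(554,75)),(s,(12,39,162),js(491,92)),(s,(12,65,162),js(558,86)),
(s,(144,-85,0),js(228,622)),(s,(144,85,0),js(638,603)),(s,(144,-85,14),js(222,602)),(s,(144,85,14),js(638,575)),(s,(-70,-85,14),js(150,268)),(s,(124,-70,157),js(262,300))][:-1]
q,r=fit(j,[.33,.11,0.1],0.);print('jig',q,np.degrees(q[3]));print(r)
E
python3 fit0.py
```

```text
stand [ 0.5408 -0.25    0.     -0.1438] -8.24110869285739
[[ 0.1238 -1.5181]
 [-0.0241 -0.8632]
 [ 0.6802 -0.5544]
 [ 0.5927  0.1738]
 [-0.3881  0.3514]
 [ 0.496  -1.7207]
 [ 1.2815 -1.0822]
 [ 0.4649 -0.3954]
 [-1.1998 -0.0083]
 [ 0.1924  0.1664]]
br [ 0.5429 -0.2511  0.1946 -0.1478] -8.469496982555068
[[ 0.6011  0.1294]
 [ 0.537   0.082 ]
 [-0.1336 -1.1998]
 [-0.2637  0.5196]
 [ 0.0391  0.0168]
 [ 1.634   1.0775]
 [-0.8629 -0.1335]
 [ 0.7292 -0.248 ]
 [ 0.6211 -0.2215]
 [-0.0875  0.0737]
 [ 0.3767 -0.5914]
 [ 0.5781 -0.0428]
 [ 0.1365  0.2436]
 [-0.144   0.2032]]
br6 [ 0.5429 -0.251   0.1946 -0.1489  0.0132 -0.0028] [-8.5321  0.7553 -0.1599]
jig [0.5141 0.1786 0.     0.2265] 12.976431775242734
[[-0.8379  0.5186]
 [ 0.9009 -0.08  ]
 [-0.3341 -2.1684]
 [ 0.4794 -0.2592]
 [-0.2594  0.2709]
 [-0.5587 -1.3756]
 [-0.1879 -1.1852]
 [ 0.8421 -0.6026]
 [ 0.1183 -0.2207]
 [-0.8214 -1.007 ]
 [-0.1477 -1.0119]
 [ 1.1988 -0.2679]
 [ 0.5763  0.3188]
 [-1.9142  1.5783]
 [ 0.4201  0.667 ]
 [-0.2637  0.7111]
 [ 1.4979  1.3954]
 [-1.2115 -2.2941]]
```

```bash
cat >> h.py <<'E'
def plan(xyz,yaw_deg,o=None,flip=None,tilt=None):
    """grasp-point target (world, 54mm ahead of TCP), jaw axis z along yaw; prints tool shift (units) & rotvec deg"""
    o=o or manip.get_obs(); T=T_tcp(o)
    best=None
    for f in (0,180):
        a=np.radians(yaw_deg+f); z=np.array([np.cos(a),np.sin(a),0]); x=np.array([0,0,-1.]); y=np.cross(z,x)
        Rt=np.c_[x,y,z]; rv=R.from_matrix(T[:3,:3].T@Rt).as_rotvec(degrees=True)
        if best is None or np.linalg.norm(rv)<np.linalg.norm(best[1]): best=(Rt,rv)
    Rt,rv=best; tcp=np.array(xyz)-0.054*Rt[:,0]
    sh=T[:3,:3].T@(tcp-T[:3,3])/0.05
    return sh,rv
def tool(o=None):
    o=o or manip.get_obs();T=T_tcp(o); print('t',o['time_s'],'tcp',o['position'],'grasp',T[:3,3]+.054*T[:3,0],'\naxes',T[:3,0],T[:3,1],T[:3,2],'jawyaw',np.degrees(np.arctan2(T[1,2],T[0,2])),'j',o['joint_pos'],'F',o['force'],'gap',o['finger_gap'])
E
python3 - <<'E'
from h import *
tool(); print(plan([.543,-.251,.290],-8.4))
E
```

```text
t 0.15 tcp [ 0.2343 -0.525   0.3034] grasp [ 0.2343 -0.5249  0.2494] 
axes [-0.0003  0.0009 -1.    ] [0.9132 0.4076 0.0001] [ 0.4076 -0.9132 -0.0009] jawyaw -65.94858292151672 j [-73.6269   8.6459  82.383   -0.0005  89.0254  -7.6783] F [-0.1914  0.0996  0.4278] gap 1.0000332070431734
(array([-0.8085,  7.8716, -2.4883]), array([-57.5486,  -0.0458,  -0.0333]))
```

Call:
play_rows(
  moves=[
    [[-0.8,1,-0.3],[-7,0,0],100],
    [[-0.8,2,-0.6],[-14,0,0],100],
    [[-0.8,3,-0.9],[-21,0,0],100],
    [[-0.8,4,-1.25],[-28,0,0],100],
    [[-0.8,5,-1.6],[-36,0,0],100],
    [[-0.8,6,-1.9],[-44,0,0],100],
    [[-0.8,7,-2.2],[-51,0,0],100],
    [[-0.8,7.87,-2.49],[-57.5,0,0],100],
  ],
)

```text
time_s: 1.15
position: [0.5442, -0.2495, 0.3436]
tcp_rot: [146.0, 90.0, 137.8]
force: [-0.2, -0.9, 0.9]
finger_gap: 1.001
```

Call:
play_rows(
  moves=[
    [[0,0,0],[0,0,0],60],
    [[0,0,0],[0,0,0],60],
    [[0,0,0],[0,0,0],60],
    [[0,0,0],[0,0,0],60],
  ],
  force=60,
)

```text
time_s: 1.65
position: [0.5424, -0.2517, 0.344]
tcp_rot: [-4.5, 90.0, -13.1]
force: [-0.1, -0.1, -0.6]
finger_gap: 0.602
```

```bash
python3 - <<'E'
from h import *
o=manip.get_obs();tool(o)
c=P('wrist',o);im=imaging.camera('wrist');cv2.imwrite('pics/w1.png',im)
cv2.imwrite('pics/t1.png',imaging.camera('top'))
print(plan([.543,-.251,.195],-8.4))
t,r=pose([.5429,-.2511,.1946,-.1478])
for x in [(-4,17,20),(4,17,20),(-4,-17,20),(4,-17,20),(4,65,12),(-4,65,12),(4,-65,12),(-4,-65,12)]: print(x,proj(c,r.apply(np.array(x)/1e3)+t)[0])
E
```

```text
t 1.65 tcp [ 0.5424 -0.2517  0.344 ] grasp [ 0.5424 -0.2517  0.29  ] 
axes [ 0.0001 -0.     -1.    ] [ 0.1484  0.9889 -0.    ] [ 0.9889 -0.1484  0.0001] jawyaw -8.534344647787258 j [-32.272   10.827   75.205    0.0027  93.9603 -23.7375] F [-0.0734 -0.0757 -0.5588] gap 0.6019788765181808
(array([1.9   , 0.0104, 0.0071]), array([-0.1059,  0.0047, -0.0001]))
(-4, 17, 20) [307.9411 226.3753]
(4, 17, 20) [323.976  226.3487]
(-4, -17, 20) [308.4561 288.3667]
(4, -17, 20) [323.726  288.3425]
(4, 65, 12) [324.0739 126.2505]
(-4, 65, 12) [307.4674 126.2799]
(4, -65, 12) [323.1903 357.93  ]
(-4, -65, 12) [309.3327 357.951 ]
```

View pics/w1.png

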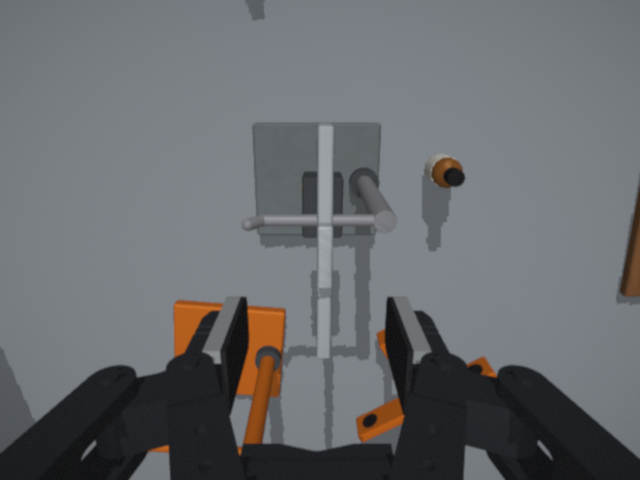

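```bash
python3 - <<'E'
import cv2
im=cv2.imread('pics/w1.png'); cv2.imwrite('pics/w1c.png',cv2.resize(im[110:370,240:410],None,fx=2.2,fy=2.2,interpolation=cv2.INTER_CUBIC))
g=cv2.cvtColor(im,cv2.COLOR_BGR2GRAY)
for r in (135,160,200,240,260,280,300,345): print(r,g[r,310:340])
E
```

```text
135 [100 101 100 100 100 100  99 105 128 144 156 161 161 160 158 159 159 158
 159 160 158 152 138 122 102  99  99  99 100 101]
160 [102 100 101 101 100 100  94  97 129 147 156 160 160 161 161 160 158 159
 159 160 155 147 127 101  98  98 100  99 100  99]
200 [ 63  64  64  62  63  62  69  97 132 150 159 162 161 160 160 160 160 161
 160 159 152 138 116  79  61  62  63  63  61  62]
240 [ 96  96  97  96  97  96  97 106 135 155 165 168 166 164 163 161 159 158
 156 154 147 135 116  97  95  97  98  98  96  96]
260 [132 131 131 132 132 130 125 116 136 153 161 163 161 161 159 158 158 155
 155 150 142 129 119 128 131 133 132 132 132 132]
280 [124 104  97  98  98  97 101 115 136 151 159 159 160 159 159 158 157 156
 154 149 140 122  99  95  97  97  95  98  98 107]
300 [124 103  98  97  96  97 100 116 135 150 155 156 156 156 156 155 155 154
 151 141 122  98  94  96  97  96  96  98 106 125]
345 [127 128 129 127 128 125 120 132 143 152 153 153 152 152 152 151 152 149
 143 127 107 106 123 127 127 125 116 114 114 114]
```

View pics/w1c.png

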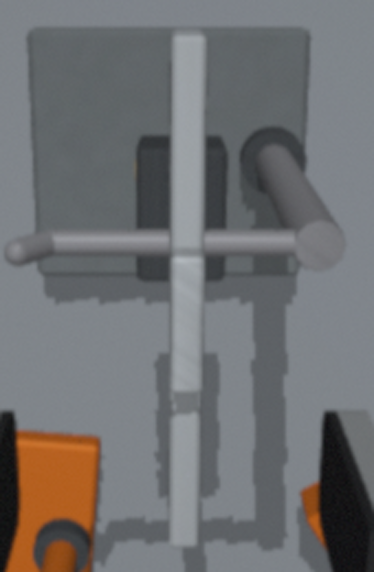

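Call:
play_rows(
  moves=[
    [[0.5,0,0.06],[0,0,0],50],
    [[1.0,0,0.06],[0,0,0],40],
    [[1.4,0,0.06],[0,0,0],40],
    [[1.4,0,0.06],[0,0,0],40],
    [[1.4,0,0.06],[0,0,0],40],
  ],
)

```text
time_s: 2.38
position: [0.546, -0.2516, 0.2749]
tcp_rot: [-20.8, 89.9, -29.3]
force: [-0.8, -0.7, 0.3]
finger_gap: 0.397
```

```bash
python3 - <<'E'
from h import *
o=manip.get_obs();tool(o)
im=imaging.camera('wrist');cv2.imwrite('pics/w2.png',im)
E
```

```text
t 2.375 tcp [ 0.546  -0.2516  0.2749] grasp [ 0.546  -0.2517  0.2209] 
axes [ 0.0008 -0.0005 -1.    ] [ 0.1471  0.9891 -0.0003] [ 0.9891 -0.1471  0.0009] jawyaw -8.45960034178617 j [-32.0848  12.339   81.3333   0.0027  86.2728 -23.6254] F [-0.7668 -0.7324  0.2501] gap 0.3965630816361486
```

View pics/w2.png

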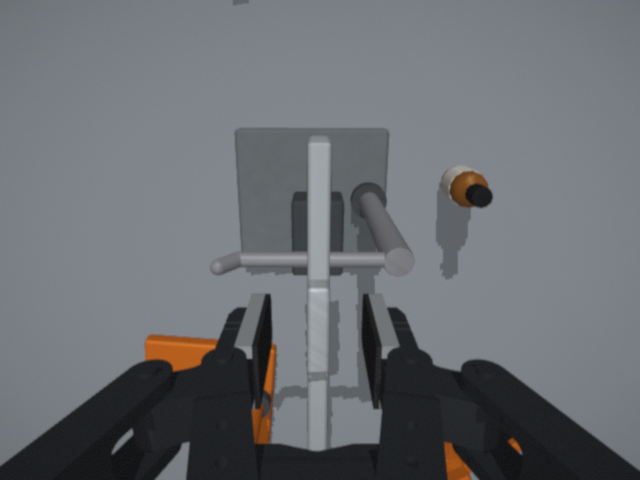

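Call:
play_rows(
  moves=[
    [[0.25,0,0.01],[0,0,0],40],
    [[0.5,0,0.01],[0,0,0],40],
    [[0.5,0,0.01],[0,0,0],40],
    [[0.5,0,0.01],[0,0,0],0],
    [[0.5,0,0.01],[0,0,0],0],
    [[0.5,0,0.01],[0,0,0],0],
    [[0.5,0,0.01],[0,0,0],0],
    [[0.5,0,0.01],[0,0,0],0],
  ],
  force=80,
)

```text
time_s: 3.42
position: [0.5464, -0.2516, 0.2492]
tcp_rot: [-17.8, 90.0, -26.3]
force: [-1.0, -0.4, 5.1]
finger_gap: 0.081
```

```bash
python3 - <<'E'
from h import *
o=manip.get_obs();tool(o)
im=imaging.camera('wrist');cv2.imwrite('pics/w3.png',im)
E
```

```text
t 3.425 tcp [ 0.5464 -0.2516  0.2492] grasp [ 0.5465 -0.2516  0.1952] 
axes [ 0.0004 -0.0002 -1.    ] [ 0.147   0.9891 -0.0001] [ 0.9891 -0.147   0.0004] jawyaw -8.452456494877307 j [-32.0563  13.099   83.411    0.0026  83.4648 -23.6041] F [-0.9652 -0.4352  5.1379] gap 0.08103949679043897
```

View pics/w3.png

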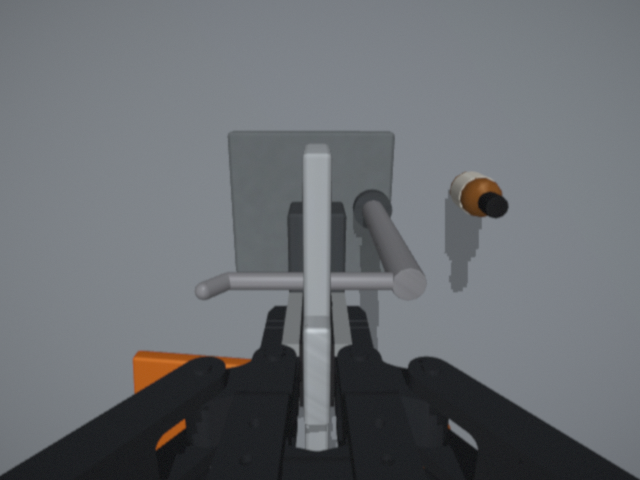

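Call:
play_rows(
  moves=[
    [[-0.12,0,0],[0,0,0],0],
    [[-0.24,0,0],[0,0,0],0],
    [[-0.36,0,0],[0,0,0],0],
    [[-0.36,0,0],[0,0,0],0],
    [[-0.36,0,0],[0,0,0],0],
    [[-0.36,0,0],[0,0,0],0],
  ],
)

```text
time_s: 4.22
position: [0.5463, -0.2515, 0.2666]
tcp_rot: [147.5, 90.0, 139.0]
force: [-0.6, -0.6, -5.4]
finger_gap: 0.086
```

```bash
python3 - <<'E'
from h import *
o=manip.get_obs();tool(o)
im=imaging.camera('wrist')
s=imaging.camera('scene'); s=cv2.resize(s[170:310,150:290],None,fx=4,fy=4,interpolation=cv2.INTER_CUBIC)
cv2.imwrite('pics/s4.png',s);cv2.imwrite('pics/w4.png',im)
E
```

```text
t 4.225 tcp [ 0.5463 -0.2515  0.2666] grasp [ 0.5463 -0.2515  0.2126] 
axes [-0.0003  0.0003 -1.    ] [0.1469 0.9891 0.0002] [ 0.9891 -0.1469 -0.0004] jawyaw -8.448934495756335 j [-32.055   12.6151  81.9614   0.0041  85.4496 -23.6064] F [-0.5538 -0.5654 -5.4246] gap 0.08587116946937827
```

View pics/s4.png

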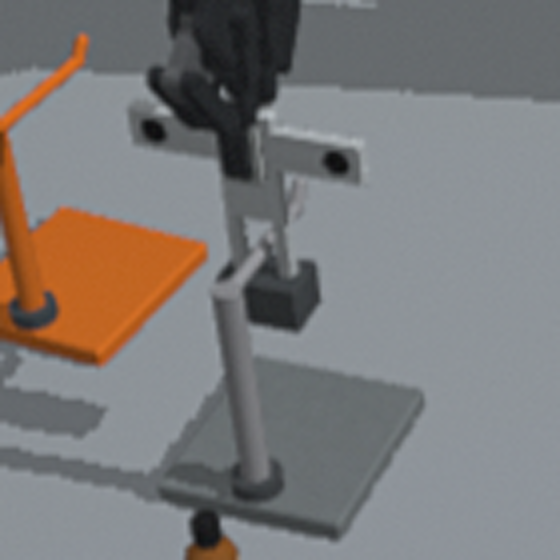

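Call:
play_rows(
  moves=[
    [[0,0,-0.2],[0,0,0],0],
    [[0,0,-0.5],[0,0,0],0],
    [[0,0,-0.9],[0,0,0],0],
    [[0,0,-1.3],[0,0,0],0],
    [[0,0,-1.7],[0,0,0],0],
    [[0,0,-2.0],[0,0,0],0],
    [[0,0,-2.0],[0,0,0],0],
    [[0,0,-2.0],[0,0,0],0],
  ],
)

```text
time_s: 5.32
position: [0.4477, -0.2369, 0.267]
tcp_rot: [-4.9, 90.0, -13.3]
force: [1.0, -0.9, -4.5]
finger_gap: 0.084
```

```bash
python3 - <<'E'
from h import *
o=manip.get_obs();tool(o)
cv2.imwrite('pics/s5.png',imaging.camera('scene'));cv2.imwrite('pics/w5.png',imaging.camera('wrist'))
# waypoint in front of jig
t,r=pose([.5141,.1786,0,.2265])
for x in (-150,-60,): print(x,r.apply([x/1e3,0,0])+t, plan(r.apply([x/1e3,0,0])+t+[0,0,.23],12.98,o))
E
```

```text
t 5.325 tcp [ 0.4477 -0.2369  0.267 ] grasp [ 0.4477 -0.2369  0.213 ] 
axes [ 0.0005 -0.0001 -1.    ] [ 0.1471  0.9891 -0.    ] [ 0.9891 -0.1471  0.0005] jawyaw -8.456735707504325 j [-36.6162   1.3042  94.5562   0.0114  84.1132 -28.1607] F [ 1.0333 -0.8642 -4.4951] gap 0.083798291467521
-150 [0.3679 0.1449 0.    ] (array([-0.3408,  7.3192, -2.7005]), array([-21.4367,   0.0278,   0.0078]))
-60 [0.4556 0.1651 0.    ] (array([-0.3399,  7.977 , -1.0249]), array([-21.4367,   0.0278,   0.0078]))
```

View pics/s5.png

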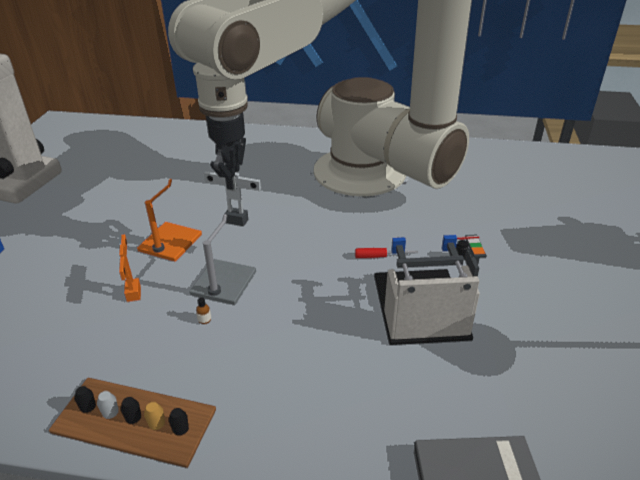

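View pics/w5.png

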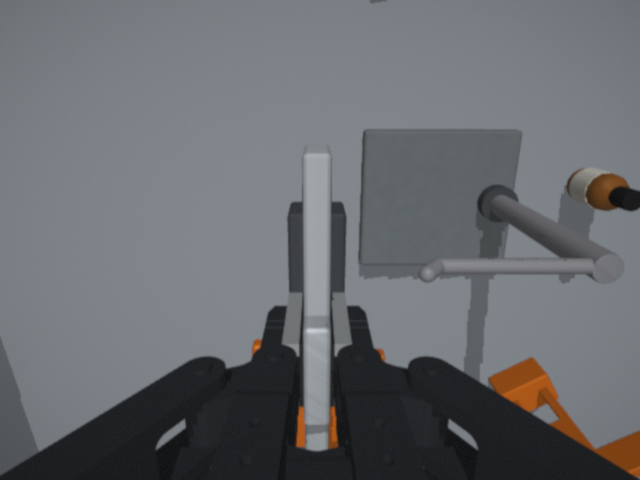

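Call:
play_rows(
  moves=[
    [[-0.34,0.6,-0.2],[-2,0,0],0],
    [[-0.34,1.5,-0.4],[-4.5,0,0],0],
    [[-0.34,2.5,-0.7],[-7,0,0],0],
    [[-0.34,3.5,-0.95],[-10,0,0],0],
    [[-0.34,4.5,-1.2],[-13,0,0],0],
    [[-0.34,5.5,-1.45],[-16,0,0],0],
    [[-0.34,6.5,-1.7],[-19,0,0],0],
    [[-0.34,7.2,-1.88],[-21.4,0,0],0],
  ],
)

```text
time_s: 6.42
position: [0.4071, 0.1352, 0.284]
tcp_rot: [54.0, 90.0, 67.1]
force: [0.9, -0.5, -4.1]
finger_gap: 0.085
```

Call:
play_rows(
  moves=[
    [[0,0.27,0],[0,0,0],0],
    [[0,0.41,-0.07],[0,0,0],0],
    [[0,0.41,-0.07],[0,0,0],0],
    [[0,0.41,-0.07],[0,0,0],0],
  ],
)

```text
time_s: 6.92
position: [0.3996, 0.1516, 0.2839]
tcp_rot: [-65.0, 90.0, -52.1]
force: [0.1, 0.1, -4.9]
finger_gap: 0.085
```

```bash
python3 - <<'E'
from h import *
o=manip.get_obs();tool(o)
c=P('wrist',o)
cv2.imwrite('pics/w6.png',imaging.camera('wrist'));cv2.imwrite('pics/s6.png',imaging.camera('scene'));cv2.imwrite('pics/t6.png',imaging.camera('top'))
t,r=pose([.5141,.1786,0,.2265])
for x in [(0,65,162),(0,39,162),(0,-39,162),(0,-65,162),(12,65,162),(12,39,162),(12,-39,162),(12,-65,162),(-70,85,14),(-70,-85,14)]: print(x,proj(c,r.apply(np.array(x)/1e3)+t)[0])
E
```

```text
t 6.925 tcp [0.3996 0.1516 0.2839] grasp [0.3996 0.1516 0.2299] 
axes [ 0.0001 -0.0001 -1.    ] [-0.223   0.9748 -0.0001] [0.9748 0.223  0.    ] jawyaw 12.883675329141987 j [ 10.4229  -8.9476 102.1799  -0.0055  86.7649  -2.4605] F [ 0.0789  0.1025 -4.8544] gap 0.08470642540698821
(0, 65, 162) [578.106  127.4919]
(0, 39, 162) [567.4788 184.926 ]
(0, -39, 162) [540.261  332.0234]
(0, -65, 162) [532.4688 374.1363]
(12, 65, 162) [605.0143 127.4313]
(12, 39, 162) [593.2811 184.8709]
(12, -39, 162) [563.2311 331.9811]
(12, -65, 162) [554.6281 374.0973]
(-70, 85, 14) [377.3812  86.9302]
(-70, -85, 14) [369.2542 288.5776]
```

View pics/w6.png

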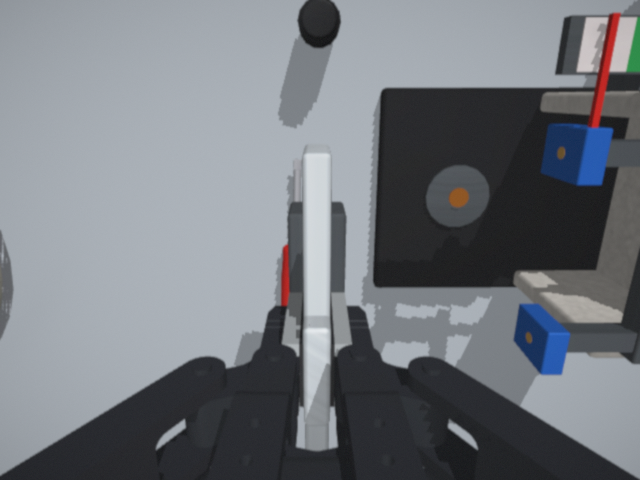

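View pics/s6.png

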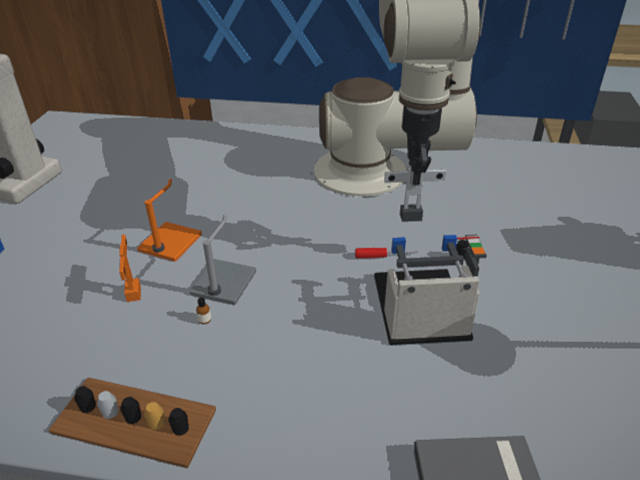

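View pics/t6.png

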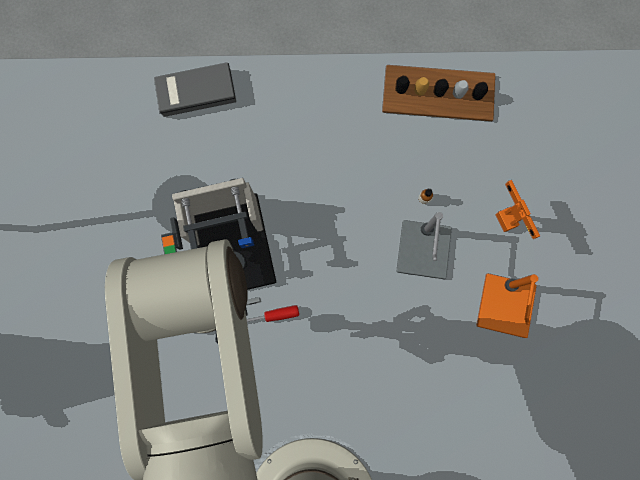

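```bash
python3 - <<'E'
import cv2
im=cv2.imread('pics/w6.png'); cv2.imwrite('pics/w6c.png',cv2.resize(im[110:390,500:640],None,fx=4,fy=2.1,interpolation=cv2.INTER_CUBIC))
cv2.imwrite('pics/w6c1.png',cv2.resize(im[110:200,520:640],None,fx=6,fy=6,interpolation=cv2.INTER_CUBIC))
cv2.imwrite('pics/w6c2.png',cv2.resize(im[295:385,500:620],None,fx=6,fy=6,interpolation=cv2.INTER_CUBIC))
E
```

```text
(no output)
```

View pics/w6c1.png

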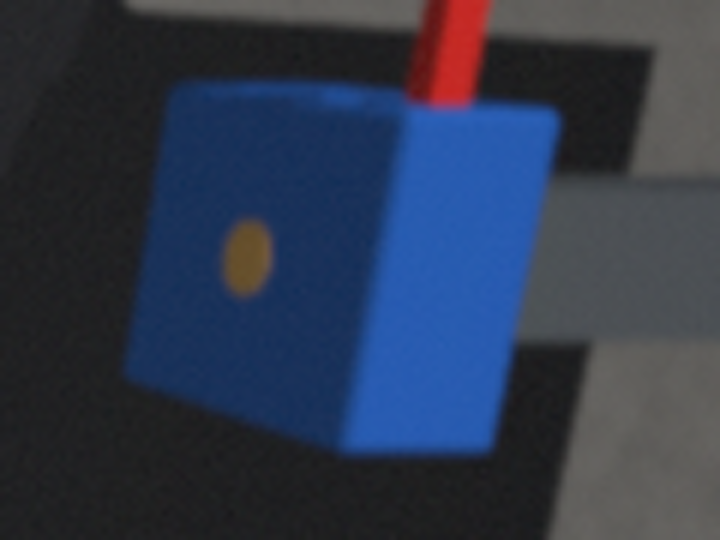

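View pics/w6c2.png

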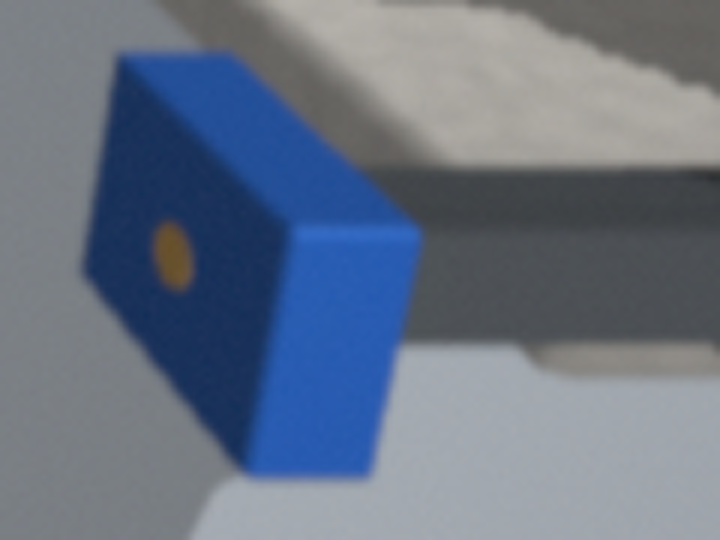

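```bash
cat > fw.py <<'E'
from h import *
def jigfit(c,c1,c2,o):
    pass
E
python3 - <<'E'
from h import *
o=manip.get_obs(); c=P('wrist',o)
a=lambda x,y:np.array([520+x/6-.42,110+y/6-.42]); b=lambda x,y:np.array([500+x/6-.42,295+y/6-.42])
j=[(c,(0,65,162),a(405,98)),(c,(0,39,162),a(342,453)),(c,(12,65,162),a(560,108)),(c,(12,39,162),a(493,453)),(c,(0,52,145),a(246,258)),(c,(0,39,128),a(126,379)),
(c,(0,-39,162),b(290,226)),(c,(0,-65,162),b(248,476)),(c,(12,-39,162),b(420,230)),(c,(12,-65,162),b(372,476)),(c,(0,-39,128),b(119,54)),(c,(0,-65,128),b(83,273)),(c,(0,-52,145),b(174,257)),
(c,(-70,85,14),(382,88.5)),(c,(-70,-85,14),(375,287))]
for k in (j,j[:-2]):
    q,r=fit(k,[.51,.18,.2],0.);print('jig z fixed',q,np.degrees(q[3]));print(r.T)
    q,r=fit(k,[.51,.18,0,.2]);print('jig4',q,np.degrees(q[3]))
    q,r=fit(k,[.51,.18,0,.2,0,0]);print('jig6',q,np.degrees(q[3:]));print(r.T)
E
```

```text
jig z fixed [0.5182 0.1795 0.     0.23  ] 13.177701724967784
[[-0.2823 -0.5701  0.7942  0.0673  0.0966 -1.3985  0.4634 -0.4489  1.7691
   1.0462 -0.7998 -0.8093  0.4053  0.401  -0.7869]
 [ 2.0318  0.2464  0.2123  0.1062 -0.14   -0.1498  0.0624  0.4813 -0.7145
   0.379  -1.6458 -0.3566 -1.0851 -0.948   2.015 ]]
jig4 [0.5182 0.1795 0.     0.23  ] 13.179167162522834
jig6 [ 0.5189  0.1795  0.0001  0.2288 -0.0019 -0.005 ] [13.1121 -0.1068 -0.2859]
[[-0.422  -0.7095  0.7432  0.0157  0.1233 -1.2366  0.3024 -0.6219  1.6924
   0.9561 -0.6979 -0.7289  0.3747  1.2032 -0.2615]
 [ 1.8269  0.082   0.0488 -0.003  -0.2502 -0.1804  0.1213  0.6358 -0.5712
   0.6246 -1.5267 -0.1682 -0.956  -0.7976  2.092 ]]
jig z fixed [0.5182 0.1795 0.     0.2287] 13.105124118215542
[[-0.1431 -0.5076  0.9265  0.1235  0.1886 -1.3452  0.3296 -0.6387  1.6303
   0.8516 -0.9166 -0.9758  0.2538]
 [ 2.0145  0.2308  0.23    0.1229 -0.1552 -0.1633  0.0509  0.4708 -0.7005
   0.3922 -1.6561 -0.366  -1.0955]]
jig4 [0.518  0.1796 0.0003 0.229 ] 13.120459265403891
jig6 [ 0.5219  0.1783 -0.0006  0.2201 -0.0131 -0.0194] [12.6133 -0.7531 -1.1106]
[[-0.4481 -0.7841  0.7148 -0.0242  0.6319 -0.3315 -0.0688 -1.1241  1.4367
   0.5888 -0.2621 -0.461   0.3575]
 [ 1.6253 -0.4085  0.1146 -0.1986 -0.1718  0.171  -0.202   0.603  -0.5423
   0.9568 -1.1834  0.3614 -0.8187]]
```

```bash
python3 - <<'E'
import cv2
im=cv2.imread('pics/w6.png'); cv2.imwrite('pics/w6b.png',cv2.resize(im[135:465,265:370],None,fx=5,fy=1.8,interpolation=cv2.INTER_CUBIC))
g=cv2.cvtColor(im,cv2.COLOR_BGR2GRAY)
for r in (160,190,230,280,320,350,400): print(r,g[r,296:340])
print(g[138:165,317]); print(g[415:462,317])
E
```

```text
160 [167 166 165 166 161 148 140 160 177 191 204 214 216 216 215 216 214 215
 215 213 213 213 213 213 213 214 213 214 213 214 212 206 200 191 179 163
 172 177 177 178 177 178 176 177]
190 [165 164 158 149 149 155 137 153 171 187 201 211 215 215 215 215 216 215
 215 214 213 213 213 212 212 213 212 212 213 213 211 205 197 187 170 153
 170 177 178 178 178 178 178 178]
230 [ 85  84  85  86  86  89 103 137 164 182 193 207 214 214 214 214 215 213
 213 213 214 213 212 212 213 213 213 213 213 212 208 202 194 180 149 104
  84  82  81  83  83  83  82  82]
280 [ 64  64  63  64  66  66  75 108 149 172 187 201 210 212 213 213 213 213
 211 212 211 211 211 211 211 212 211 211 211 211 206 197 188 168 126  91
  84  83  83  84  83  83  82  83]
320 [104  88  89  87  75  43  45  78 122 141 156 167 176 178 178 177 174 174
 174 172 173 172 173 172 172 173 171 170 168 168 165 161 158 139  92  59
  84 128 144 148 148 148 149 148]
350 [175 177 161 108  66  57  76 117 155 175 190 203 211 213 213 212 210 209
 209 207 206 204 204 202 202 200 200 200 201 200 196 191 184 167 121  74
  58  72 116 154 143 130 116  91]
400 [ 43  39  49  61  57  53  62  90 132 160 175 187 197 200 199 196 182 155
 142 143 142 141 141 142 143 143 143 144 143 144 138 130 122 103  68  45
  41  46  50  39  36  34  36  36]
[177 177 178 178 177 176 172 171 171 171 172 174 174 175 183 200 213 217
 217 215 214 213 213 212 213 213 213]
[146 144 143 141 141 142 143 143 143 141 139 141 144 145 145 144 144 145
 143 144 144 143 145 144 142 144 143 143 143 142 141 142 142 142 138 117
  81  54  45  43  41  41  38  39  39  41  41]
```

View pics/w6b.png

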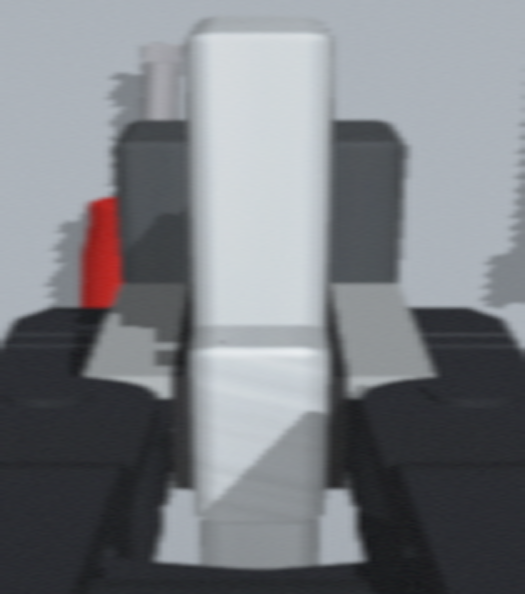

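```bash
python3 - <<'E'
from h import *
o=manip.get_obs(); c=P('wrist',o); T=T_tcp(o)
g=T[:3,3]+.054*T[:3,0]
ax=np.c_[T[:3,2],T[:3,1],-T[:3,0]] # bracket axes if aligned
for d in [(0,0,0),(0,1,0),(0,0,1)]:
    print(d,[proj(c,g+ax@((np.array(p)+d)/1e3))[0] for p in [(0,65,12),(0,17,12),(0,17,20),(0,-17,20),(-15,23,-80),(15,23,-80)]])
E
```

```text
(0, 0, 0) [array([313.427 , 152.6525]), array([313.8652, 313.5081]), array([313.6972, 327.4502]), array([313.9787, 424.67  ]), array([285.2245, 213.0739]), array([344.6161, 213.0448])]
(0, 1, 0) [array([313.4166, 148.8463]), array([313.8571, 310.5422]), array([313.6881, 324.3303]), array([313.9711, 422.0362]), array([285.1779, 211.1607]), array([344.656 , 211.1315])]
(0, 0, 1) [array([313.4007, 153.1424]), array([313.8453, 315.1585]), array([313.6746, 329.3194]), array([313.9601, 427.1062]), array([285.0837, 213.6028]), array([344.7427, 213.5736])]
```

```bash
python3 - <<'E'
from h import *
o=manip.get_obs()
t,r=pose([.5165,.1791,0,np.radians(13.05)])
for x in (-45,-4,16): print(x, plan(r.apply([x/1e3,0,0])+t+[0,0,.1443],13.05,o))
E
```

```text
-45 (array([1.7138, 0.0091, 1.5015]), array([-0.1572,  0.0063, -0.0003]))
-4 (array([1.7138, 0.0113, 2.3215]), array([-0.1572,  0.0063, -0.0003]))
16 (array([1.7139, 0.0124, 2.7215]), array([-0.1572,  0.0063, -0.0003]))
```

Call:
play_rows(
  moves=[
    [[0,0,0.5],[0,0,0],0],
    [[0,0,1.0],[-0.1,0,0],0],
    [[0.2,0.01,1.5],[-0.16,0,0],0],
    [[0.6,0.01,1.5],[-0.16,0,0],0],
    [[1.0,0.01,1.5],[-0.16,0,0],0],
    [[1.4,0.01,1.5],[-0.16,0,0],0],
    [[1.71,0.01,1.5],[-0.16,0,0],0],
    [[1.71,0.01,1.5],[-0.16,0,0],0],
  ],
)

```text
time_s: 8.07
position: [0.4721, 0.1693, 0.1976]
tcp_rot: [175.3, 89.9, -171.6]
force: [-0.1, 0.2, -4.4]
finger_gap: 0.08
```

Call:
play_rows(
  moves=[
    [[0,0,0],[0,0,0],0],
    [[0,0,0],[0,0,0],0],
  ],
)

```text
time_s: 8.32
position: [0.4726, 0.1696, 0.1992]
tcp_rot: [3.0, 89.9, 16.1]
force: [-0.2, 0.5, -4.3]
finger_gap: 0.085
```

```bash
python3 - <<'E'
from h import *
o=manip.get_obs();tool(o)
w=imaging.camera('wrist');cv2.imwrite('pics/w7.png',w)
s=imaging.camera('scene');cv2.imwrite('pics/s7.png',cv2.resize(s[180:350,340:510],None,fx=3.5,fy=3.5,interpolation=cv2.INTER_CUBIC))
E
```

```text
t 8.325 tcp [0.4726 0.1696 0.1992] grasp [0.4727 0.1697 0.1452] 
axes [ 0.0011  0.0003 -1.    ] [-0.2268  0.9739  0.0001] [0.9739 0.2268 0.0012] jawyaw 13.110849161542854 j [ 10.9445   3.3646 100.5183   0.0062  76.0502  -2.1678] F [-0.2492  0.4799 -4.3227] gap 0.08527044409377142
```

View pics/w7.png

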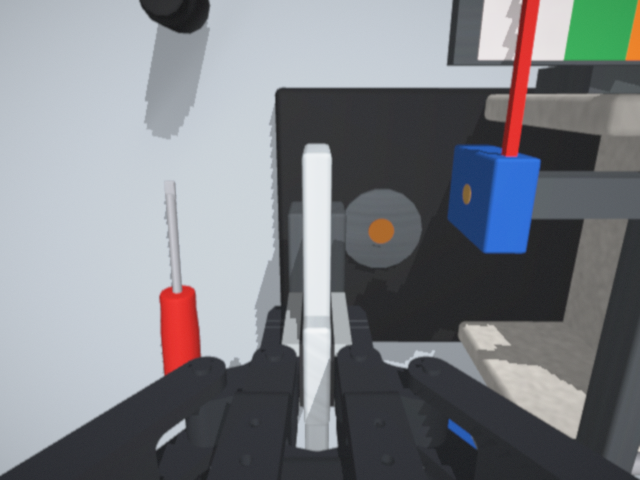

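View pics/s7.png

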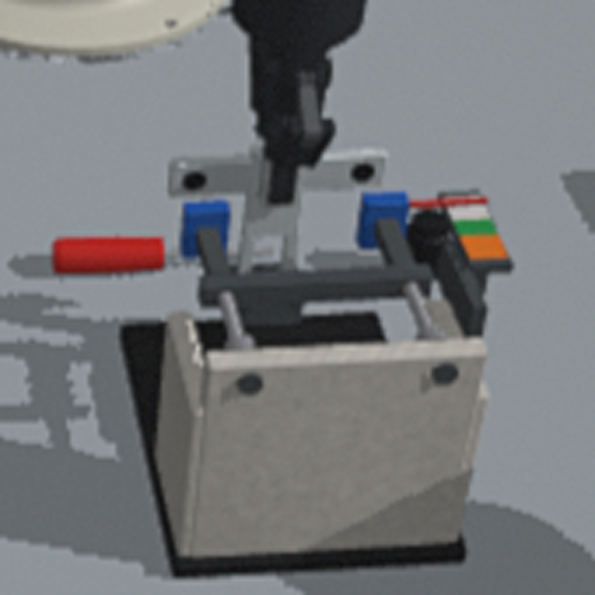

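Call:
play_rows(
  moves=[
    [[0,0,0.15],[0,0,0],0],
    [[0,0,0.35],[0,0,0],0],
    [[0,0,0.55],[0,0,0],0],
    [[0,0,0.7],[0,0,0],0],
    [[0,0,0.8],[0,0,0],0],
    [[0,0,0.9],[0,0,0],0],
    [[0,0,0.95],[0,0,0],0],
    [[0,0,0.95],[0,0,0],0],
  ],
)

```text
time_s: 9.43
position: [0.5185, 0.1804, 0.1983]
tcp_rot: [168.3, 90.0, -178.6]
force: [-3.5, -0.6, -4.9]
finger_gap: 0.085
```

```bash
cat > look.py <<'E'
from h import *
import sys
n=sys.argv[1]
o=manip.get_obs();tool(o); T=T_tcp(o); print('Fx jig',o['force']@T[:3,2], 'M',o['moment'])
w=imaging.camera('wrist');cv2.imwrite(f'pics/w{n}.png',w)
s=imaging.camera('scene');cv2.imwrite(f'pics/s{n}.png',cv2.resize(s[190:300,380:510],None,fx=5,fy=5,interpolation=cv2.INTER_CUBIC))
E
python3 look.py 8
```

```text
t 9.425 tcp [0.5185 0.1804 0.1983] grasp [0.5185 0.1804 0.1443] 
axes [-0.0004 -0.     -1.    ] [-0.2269  0.9739  0.0001] [ 0.9739  0.2269 -0.0004] jawyaw 13.114836916460549 j [11.1352  8.9311 94.4526  0.0044 76.6416 -1.9807] F [-3.5106 -0.588  -4.9325] gap 0.08537846060741382
Fx jig -3.550260185267503 M [-0.094   0.3304 -0.1443]
```

View pics/w8.png

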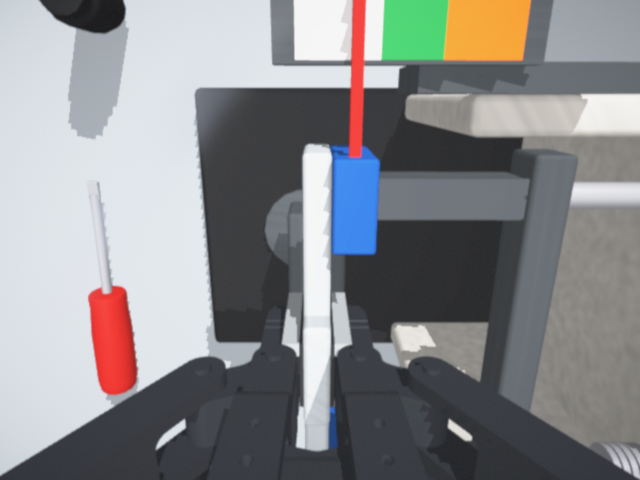

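View pics/s8.png

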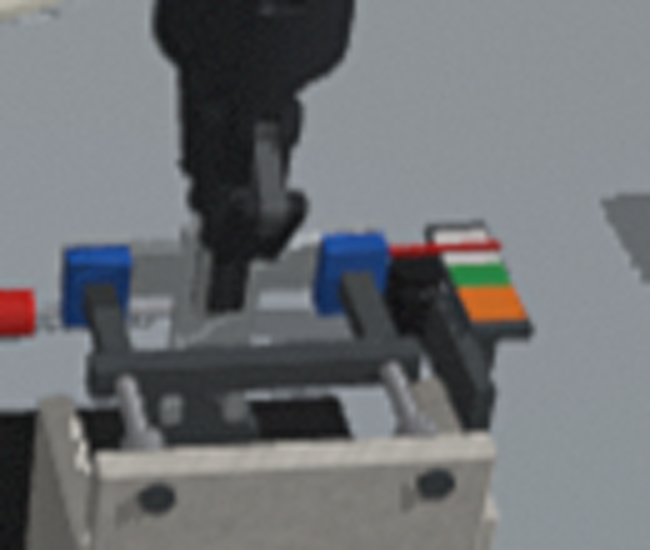

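Call:
play_rows(
  moves=[
    [[0,0,0.07],[0,0,0],0],
    [[0,0,0.14],[0,0,0],0],
    [[0,0,0.2],[0,0,0],0],
    [[0,0,0.25],[0,0,0],0],
    [[0,0,0.25],[0,0,0],0],
    [[0,0,0.25],[0,0,0],0],
    [[0,0,0.25],[0,0,0],0],
  ],
)

```text
time_s: 10.4
position: [0.5307, 0.1832, 0.1984]
tcp_rot: [172.3, 89.9, -174.5]
force: [-6.2, -2.1, -2.8]
finger_gap: 0.079
```

```bash
python3 look.py 9
```

```text
t 10.4 tcp [0.5307 0.1832 0.1984] grasp [0.5306 0.1832 0.1444] 
axes [-0.0009 -0.0001 -1.    ] [-0.2269  0.9739  0.0001] [ 0.9739  0.2269 -0.0009] jawyaw 13.113758277010128 j [11.1803 10.3684 92.7637  0.0052 76.918  -1.9347] F [-6.1975 -2.1041 -2.7645] gap 0.07920169522483195
Fx jig -6.510851984993343 M [-0.2324  0.9914 -0.136 ]
```

View pics/w9.png

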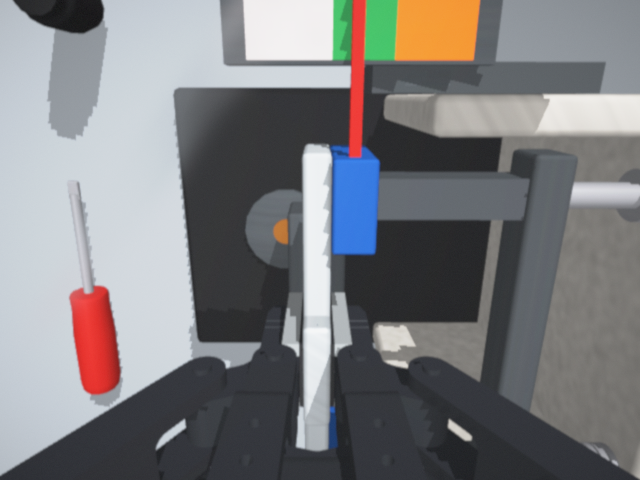

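View pics/s9.png

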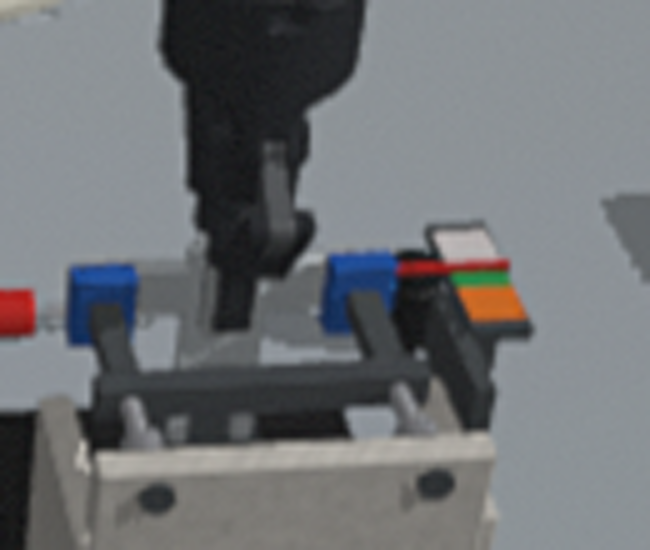

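Call:
play_rows(
  moves=[
    [[0,0,0.03],[0,0,0],0],
    [[0,0,0.03],[0,0,0],0],
    [[0,0,0.03],[0,0,0],0],
    [[0,0,0.03],[0,0,0],0],
    [[0,0,0.03],[0,0,0],0],
    [[0,0,0.03],[0,0,0],0],
    [[0,0,0.03],[0,0,0],0],
    [[0,0,0.03],[0,0,0],0],
  ],
)

```text
time_s: 11.5
position: [0.5321, 0.1835, 0.1984]
tcp_rot: [175.1, 89.9, -171.7]
force: [-7.4, -1.8, -3.0]
finger_gap: 0.089
```

```bash
python3 look.py 10; python3 - <<'E'
from h import *
o=manip.get_obs(); c=P('wrist',o); T=T_tcp(o)
g=T[:3,3]+.054*T[:3,0]; ax=np.c_[T[:3,2],T[:3,1],-T[:3,0]]
print([proj(c,g+ax@(np.array(p)/1e3))[0] for p in [(0,65,12.5),(4,65,17.5),(4,39,17.5),(16,39,17.5),(16,65,17.5)]])
im=cv2.imread('pics/w10.png');cv2.imwrite('pics/w10c.png',cv2.resize(im[130:270,290:390],None,fx=5,fy=4.2,interpolation=cv2.INTER_CUBIC))
E
```

```text
t 11.5 tcp [0.5321 0.1835 0.1984] grasp [0.532  0.1835 0.1444] 
axes [-0.0009 -0.0001 -1.    ] [-0.2269  0.9739  0.0001] [ 0.9739  0.2269 -0.0009] jawyaw 13.113901700630718 j [11.1852 10.5358 92.562   0.0028 76.9558 -1.9294] F [-7.4297 -1.7675 -3.0223] gap 0.08897195862924961
Fx jig -7.634124494503738 M [-0.3131  1.1559 -0.1071]
[array([313.4123, 152.8845]), array([329.0548, 155.4341]), array([328.2216, 251.5193]), array([372.2455, 251.4993]), array([376.3976, 155.4085])]
```

View pics/w10c.png

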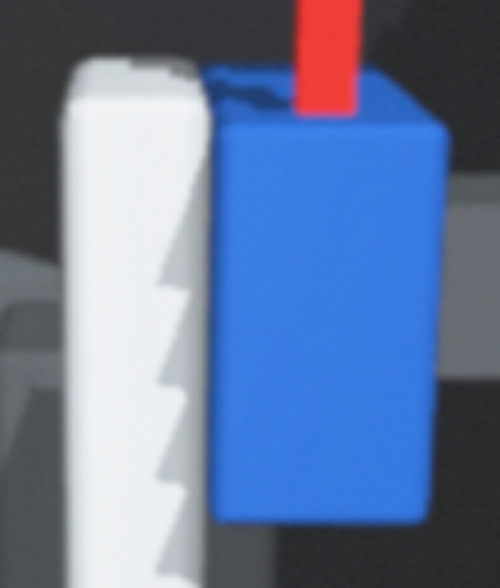

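View pics/w10.png

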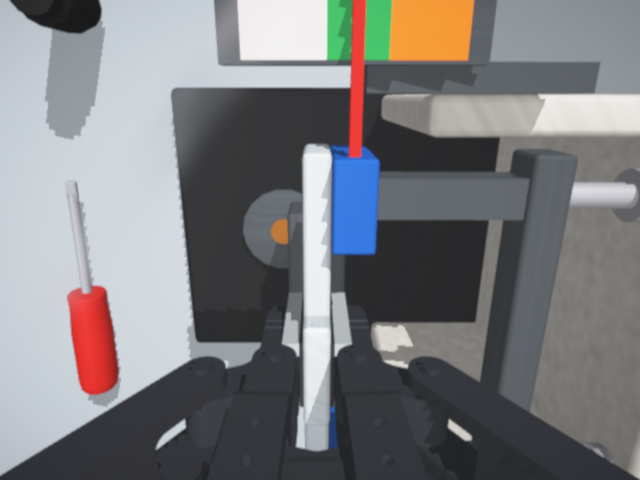

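Call:
play_rows(
  moves=[
    [[0,0,0],[0,0,0],0],
    [[0,0,0],[0,0,0],0],
    [[0,0,0],[0,0,0],0],
    [[0,0,0],[0,0,0],0],
    [[0,0,0],[0,0,0],0],
    [[0,0,0],[0,0,0],0],
    [[0,0,0],[0,0,0],0],
    [[0,0,0],[0,0,0],0],
  ],
)

```text
time_s: 12.6
position: [0.5321, 0.1835, 0.1984]
tcp_rot: [174.3, 89.9, -172.6]
force: [-6.7, -1.8, -2.5]
finger_gap: 0.084
```

Call:
play_rows(
  moves=[
    [[0,0,0],[0,0,0],0],
    [[0,0,0],[0,0,0],0],
    [[0,0,0],[0,0,0],0],
    [[0,0,0],[0,0,0],0],
    [[0,0,0],[0,0,0],0],
    [[0,0,0],[0,0,0],0],
    [[0,0,0],[0,0,0],0],
    [[0,0,0],[0,0,0],0],
  ],
)

```text
time_s: 13.6
position: [0.5321, 0.1835, 0.1984]
tcp_rot: [173.3, 89.9, -173.6]
force: [-7.4, -2.9, -2.4]
finger_gap: 0.085
```

Call:
play_rows(
  moves=[
    [[0,0,0],[0,0,0],0],
    [[0,0,0],[0,0,0],0],
    [[0,0,0],[0,0,0],0],
    [[0,0,0],[0,0,0],0],
    [[0,0,0],[0,0,0],0],
    [[0,0,0],[0,0,0],0],
    [[0,0,0],[0,0,0],0],
    [[0,0,0],[0,0,0],0],
  ],
)

```text
time_s: 14.6
position: [0.5321, 0.1835, 0.1984]
tcp_rot: [173.4, 89.9, -173.5]
force: [-7.6, -1.8, -2.4]
finger_gap: 0.081
```

```bash
python3 look.py 11
```

```text
t 14.6 tcp [0.5321 0.1835 0.1984] grasp [0.532  0.1835 0.1444] 
axes [-0.0009 -0.0001 -1.    ] [-0.2269  0.9739  0.0001] [ 0.9739  0.2269 -0.0009] jawyaw 13.115345600591157 j [11.1855 10.5346 92.5608  0.0044 76.9576 -1.9309] F [-7.5772 -1.8243 -2.3686] gap 0.08100424573183367
Fx jig -7.79134496001174 M [-0.2864  1.081  -0.026 ]
```

View pics/s11.png

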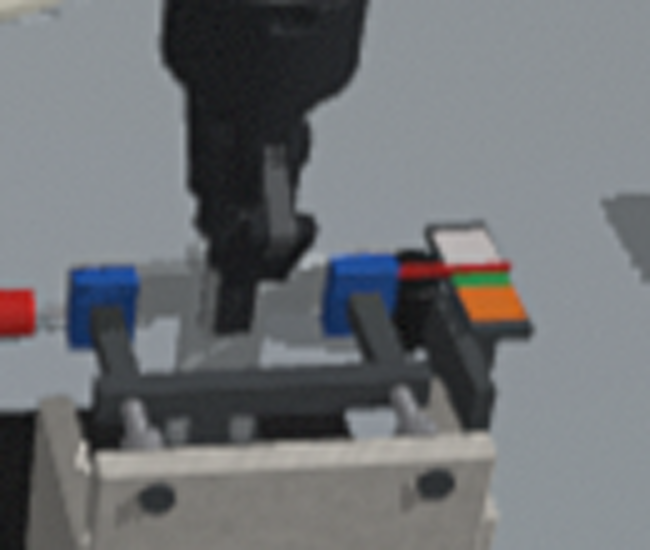

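```bash
python3 -c "
from bench import manip
print(manip.finish_job())"
```

```text
the job is handed in; nothing more can be done
None
```

I lifted the aluminium bracket about 17 mm, drew it 100 mm off the grey stand's hook, turned it about 21° and pressed it flat on the two blue pads. I handed the job in at 14.6 s, still gripping and pressing; `finish_job` gave no verdict.

**Push:** The push stayed at about 7–8 N for more than 3 s with the arm not moving. The red pointer was in the green zone in both the wrist and scene views. I read about 18 mm of travel from the strip before the last 1.5 mm push, so it ended near 20 mm.

**Position:** The crossbar centre is about 1 mm off sideways by the wrist camera and at about 145 mm height. It looks flush with the +y pad and upright; the -y pad was mostly hidden behind the gripper.

**Bystanders:** I did not touch the objective, screwdriver or oil bottle. The objective and screwdriver look undisturbed in the last wrist pictures. I did not re-check the bottle after moving away from the stand.

**Disagreements:**
- The wrist camera put both the bracket and the jig about 4 mm farther in x than the fixed cameras did. I followed the wrist view and centred the fingers on the bracket before closing.
- While pressing, the measured weight fell from about 4.8 N to 2.4 N. Friction on the pads probably carries the difference.

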